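# Refit the tommy bar of the bench vice

### The job

The vice has lost its tommy bar, which is stowed handle-first under the plywood riser with only its bare round end poking out. Draw it out, lay it on the open bench with its handle clear of the riser and let go, then take it by the flat handle, push the bare end through the cross hole in the vice's screw head until the handle is fully home against the head, and leave it there. Do not shift the other loose things on the bench.

Things in the scene. Friction and masses are not known exactly. Their poses are not given: they have to be found in the camera images.
- bar_handle (a point): Centre (half-way up) of the flat handle, 70 mm long (x), 26 mm wide (y), 12 mm thick (z), of the loose steel tommy bar: 180 mm long, about 0.25 kg. x runs along the bar from handle to bare tip, z is up as it lies. The tip is 145 mm ahead (+x), the shoulder (handle's front end) 35 mm ahead. It lies level on the bench, axis 6 mm up, and does not roll. At the start the handle is under the riser.
- bar_shaft (a point): Middle of the bar's straight round shaft (12 mm diameter, 110 mm long, tapered to 7 mm over the last 5 mm at the tip), on its axis, 90 mm ahead of the handle's centre and 55 mm behind the tip. Axes as bar_handle. At the start 50 to 90 mm of the shaft's tip end stick out from the riser towards the robot, roughly square to the riser's front.
- bar_seat (a point): Point on the bar's axis 12 mm ahead of the shoulder (47 mm ahead of the handle's centre); it lies at the centre of the vice's screw head when the bar is fully home. Same axes as bar_handle.
- hub (a point): Centre of the screw head, 75 mm above the bench, of a small dark steel vice, rigidly fixed, head does not turn: plain steel block 36 mm in x, 24 in y, 36 high. A level 14 mm round through hole with 2 mm chamfers runs through this point along y; either side will do, +y has more room. x points away from the robot to the vice's body (56 mm wide, up to 104 high, from x = 60 mm on).
- riser_edge (a point): Bench-level point under the middle of the front edge of the plywood riser, a fixed low shelf 400 mm wide (y), 200 mm deep (x, away from the robot). The board's underside is 47 mm, its top 62 mm above the bench; legs only at its two ends, open in front. The equipment on it stands at least 80 mm behind the front edge.
- scraper_mid (a point): Centre of a loose flat scraper 180 mm long: dark wooden handle 85 x 24 x 16 mm under the riser, flat steel blade 14 mm wide poking out, about 130 mm beside the bar (left or right of it). x axis from handle to blade tip. To be left alone.
- jar: Loose glass jar with black cap, 60 mm diameter, 75 mm high, on the left of the bench. Origin at the centre of its underside. To be left alone.
- tape: Loose roll of paper tape lying flat, 90 mm outside diameter, 24 mm high, in front of the robot. Origin at the centre of its underside. To be left alone.
- block: Loose steel bench block 60 x 60 x 28 mm in front of the robot. Origin at the centre of its underside. To be left alone.
There are look-alikes about, which are no part of the job. Leave any blue or pink look-alike of the part that bears hub alone.

How it is judged (in metres and radians):
On the way:
1. the bar lies flat on the bench, let go, its handle clear of the riser (x of bar_handle in the frame of riser_edge below -0.03 m and height (world z) of each of bar_handle, bar_seat below 0.02 m and contact force between the fingers and bar below 0.3 N), for 0.1 s.
At the end, for the whole second after the job is handed in: The bar passes through the cross hole of the vice's screw head with its handle fully home: bar_seat within 8 mm of hub, the bar within 0.2 rad of the hole's axis (either way round), at rest (distance between bar_seat and hub below 0.008 m and angle between the x axis of bar_seat and the y axis of hub, either way round below 0.2 rad and linear speed of bar below 0.02 m/s); the robot touches nothing.
It fails at once if another loose thing (scraper, jar, tape or block) was shifted by more than 40 mm (distance of any of scraper_mid, jar, tape, block from where it was at the start of the episode above 0.04 m).
It also fails if it takes over 64 s, if anything falls off the work surface, if the arm or the gripper's body presses on something with over 40 N, if the wrist force passes 120 N, or if a joint passes its speed limit or range.

### The arm

A 6-joint arm with a two-finger parallel gripper is mounted at the origin on the work surface. World frame = base frame: x ahead of the robot, y to its left, z up, the work surface at z = 0. Lengths are in mm, angles in rad, forces in N, time in s.
With the tool pointing down it reaches from about 350 to 775 mm from the base axis. Payload 7.3 kg.
Tool frame: the origin (TCP) lies on the centre line of the jaws, within the pads' length; the fingertips stand 22 mm ahead of it and the grasp point (between the pads) lies 3 mm ahead of it; x points along the fingers, z is the direction in which the jaws open and shut, and the axes are right-handed (so a half turn about x gives the same grasp; the last joint's range is limited). The gripper opens to 92 mm and grips with 3 to 60 N. Pads are 19 mm wide; open, the fingers measure 130 mm over their backs; the gripper's body (75 mm by 190 mm) begins 47 mm behind the grasp point.
Start: joints at [-0.146, 0.342, 1.524, -0, 1.275, -0.146], TCP at [525.017, 0.02, 248.741] pointing down, gripper open.
Joint ranges: [-2.53, 2.53], [-0.77, 2.02], [0.04, 2.7], [-1, 4.14], [0.28, 2.66], [-3.11, 3.11]. Speed limits (rad/s): [2.57, 2.57, 3.14, 3.14, 3.14, 3.14].

### API

Orientations are given as [roll, pitch, yaw] about the fixed x, y, z axes, in that order (R = Rz(yaw) Ry(pitch) Rx(roll)).
In Python, from plant import readout, imaging, bot gives the robot as it stands.
- The arm moves only by the tool arm_command, never from a script. Its argument "plan" is a list of rows, each an object of numbers: "tx", "ty", "tz": the shift along the tool's x, y, z in cm; "wx", "wy", "wz": the turn, a rotation vector about the tool's x, y, z in rad; "jaw": the opening, from -1 (shut) to 1 (fully open). In form: [{"tx": .., "ty": .., "tz": .., "wx": .., "wy": .., "wz": .., "jaw": ..}, ...]. A call has 1 to 20 rows; each row shifts and turns the commanded pose from where the row before left it, along the tool's axes as they then stand; what a row does not reach is not made up. A row lasts 1/10 s, in which the tool goes at most 50 mm and 8.59 degrees, less where a joint would pass 70% of its speed; a pose out of reach is approached as far as the arm can. A call with a gripper value outside its range is refused whole. The fingers move at their own pace and stop on an object; the grip force is fixed at half the most. Time passes only in rows, so rows that do not move let the fingers close. It gives the time, the measured TCP pose, the force and the opening at its end, in the units of the state.
- readout.get_obs(): the state, without advancing time (a new reading comes with each control period).
- imaging.capture(name): name is "scene" or "side" or "wrist"; returns the picture (384x512x3 uint8, blue, green, red); there is no depth.
- imaging.get_calibration(name): a dict with "fx", "fy", "cx", "cy" (pixels), "dist" ([k1, k2, p1, p2, k3] as OpenCV has them; the pictures are not rectified), "position" and "rotation" of the camera in the world; the wrist camera has in their place "mount" (4x4, takes a point from camera to tool coordinates, whose origin is the TCP and whose axes are the tool frame's). Camera axes: x right, y up, looking along -z (the intrinsics and any distortion apply to the point x, -y, -z); pixel columns grow to the right and rows downward; lengths in mm; the calibration is good to about 2 mm. A picture is of the moment at which its call begins: read the wrist's pose just before it. get_calibration takes no time and is no camera call.
- bot.close_job(): hands the job in, once; it reports no verdict.
The state is a dict: "time": time; "joint_positions": joint angles; "dq": joint speeds; "tau": joint torques, N m; "tool_pos": TCP position; "tcp_rot": TCP orientation; "contact_force": force on the tool from outside, world axes, zero at the start; "moment": the same for the moment, N m; "grip_width": finger opening in mm.
Only numpy, scipy, OpenCV 4.12 (cv2) and the standard library are available. Lean on these libraries where they do the work, as an engineer would, in place of code of your own. Each camera call takes 0.05 s, during which the arm holds its last target.

## Working session

There is one attempt and no reset: what is moved stays moved. The work goes in short steps, Python scripts to look and compute and a tool call to move; the robot and the scene stay as the last step left them, time stands still between calls to the robot, and variables do not carry over. Pictures are saved under pics/ and viewed, and the job is handed in when it is done.

Besides the shell and the picture viewer there is one more tool, called after ">>>" as name(argument=value, ...) on one line, values as JSON. arm_command: Moves the arm, as the interface text tells. Its arguments: {"type":"object","properties":{"plan":{"type":"array"}},"required":["plan"]}

```bash
ls -la; mkdir -p pics
python3 - <<'E'
from plant import readout, imaging, bot
import cv2
print(readout.get_obs())
for n in ["scene","side","wrist"]:
    im=imaging.capture(n); cv2.imwrite(f"pics/{n}0.png",im); print(n,imaging.get_calibration(n))
E
```

```text
total 12
drwxr-xr-x  3 agent agent 4096 Dec  7 14:12 .
drwxr-xr-x 23 root  root  4096 Dec  7 14:12 ..
drwxr-xr-x  2 agent agent 4096 Dec  7 14:12 pics
{'time': 0.0, 'joint_positions': array([-1.45982615e-01,  3.42735276e-01,  1.52501983e+00, -6.05791241e-05,
        1.27540709e+00, -1.45990403e-01]), 'dq': array([-8.01044994e-04,  7.37632848e-04,  1.13268895e-03, -8.44033761e-04,
        8.05402886e-07, -4.53292819e-04]), 'tau': array([ 7.61924657e-04, -4.31245601e+01, -2.44219762e+01,  7.17750052e-02,
        5.59406646e-02, -1.04314388e-04]), 'tool_pos': array([5.24620163e+02, 6.98885718e-02, 2.48037447e+02]), 'tcp_rot': array([3.03249284, 1.56922572, 3.03251831]), 'contact_force': array([-0.28547551,  0.01384797,  0.1810964 ]), 'moment': array([-0.02451068,  0.00359699,  0.03425696]), 'grip_width': 92.1126542129388}
scene {'fx': 362.04931275136323, 'fy': 362.04931275136323, 'cx': 254.76965028018336, 'cy': 190.9743332713877, 'dist': array([-0.08087923,  0.        ,  0.        ,  0.        ,  0.        ]), 'position': array([1235.81188799, -353.25270764,  738.57550879]), 'rotation':
[... 201 characters left out ...]
    ,  0.        ,  0.        ]), 'position': array([125.68944669, 800.91094661, 560.48654856]), 'rotation': array([ 1.01257334, -0.00301769, -2.62381895])}
wrist {'fx': 304.86350087810644, 'fy': 304.86350087810644, 'cx': 251.11123698722528, 'cy': 185.79166715085736, 'dist': array([-0.04197982,  0.        ,  0.        ,  0.        ,  0.        ]), 'mount': array([[-1.05263756e-03,  3.09185701e-01, -9.51001101e-01,
        -1.35678820e+02],
       [ 9.61837319e-04,  9.51001501e-01,  3.09184766e-01,
         8.50740457e+01],
       [ 9.99998983e-01, -5.89248851e-04, -1.29844625e-03,
        -2.82533888e-01],
       [ 0.00000000e+00,  0.00000000e+00,  0.00000000e+00,
         1.00000000e+00]])}
```

View pics/scene0.png

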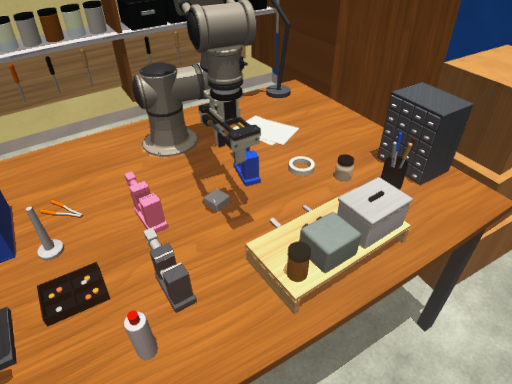

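View pics/side0.png

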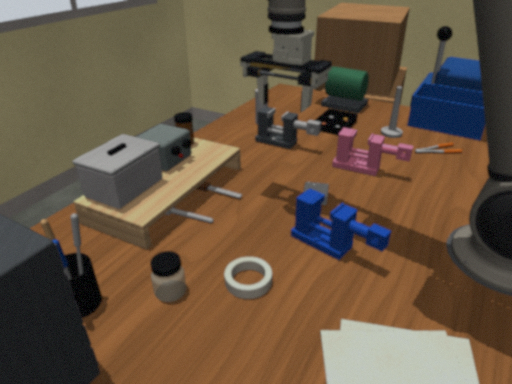

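View pics/wrist0.png

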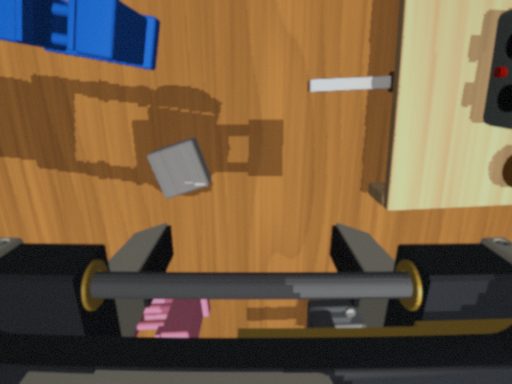

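The scene view shows pink (145,205), blue (245,165) and dark (170,275) vices; the dark one is the target. Two rods poke out of the riser, at scene (277,222) and (307,208), which are side (225,192) and (190,215). I'll take close crops to tell the bar from the scraper.

```bash
cat > h.py <<'E'
import numpy as np, cv2
from scipy.spatial.transform import Rotation as R
from plant import readout, imaging, bot
def pose():
    o=readout.get_obs(); T=np.eye(4); T[:3,:3]=R.from_euler('xyz',o['tcp_rot']).as_matrix(); T[:3,3]=o['tool_pos']; return T
def cam(n,T=None):
    c=imaging.get_calibration(n); M=np.eye(4)
    if n=='wrist': M=(pose() if T is None else T)@c['mount']
    else: M[:3,:3]=R.from_euler('xyz',c['rotation']).as_matrix(); M[:3,3]=c['position']
    K=np.array([[c['fx'],0,c['cx']],[0,c['fy'],c['cy']],[0,0,1]]); return K,c['dist'],M
def rays(C,px):
    K,d,M=C; u=cv2.undistortPoints(np.array(px,float).reshape(-1,1,2),K,d).reshape(-1,2)
    v=np.c_[u[:,0],-u[:,1],-np.ones(len(u))]@M[:3,:3].T
    return M[:3,3],v/np.linalg.norm(v,axis=1)[:,None]
def onplane(C,px,z):
    o,v=rays(C,px); return o+v*((z-o[2])/v[:,2])[:,None]
def proj(C,P):
    K,d,M=C; q=(np.atleast_2d(P)-M[:3,3])@M[:3,:3]; q=q*[1,-1,-1]
    return cv2.projectPoints(q.reshape(-1,1,3),np.zeros(3),np.zeros(3),K,d)[0].reshape(-1,2)
def tri(C1,p1,C2,p2):
    o1,a=rays(C1,p1);o2,b=rays(C2,p2);out=[]
    for x,y in zip(a,b):
        s=np.linalg.lstsq(np.c_[x,-y],o2-o1,rcond=None)[0]; A=o1+s[0]*x;B=o2+s[1]*y; out.append(np.r_[(A+B)/2,np.linalg.norm(A-B)])
    return np.array(out)
def crop(im,x0,y0,x1,y1,f,name):
    cv2.imwrite('pics/'+name,cv2.resize(im[y0:y1,x0:x1],None,fx=f,fy=f,interpolation=cv2.INTER_CUBIC))
E
python3 - <<'E'
from h import *
np.set_printoptions(precision=1,suppress=True)
s=cv2.imread('pics/scene0.png');d=cv2.imread('pics/side0.png');w=cv2.imread('pics/wrist0.png')
a=cv2.resize(s[190:240,255:335],None,fx=5,fy=5,interpolation=cv2.INTER_CUBIC)
b=cv2.resize(d[175:235,160:260],None,fx=4,fy=4,interpolation=cv2.INTER_CUBIC)
c=cv2.resize(s[220:310,130:210],None,fx=4,fy=4,interpolation=cv2.INTER_CUBIC)
e=cv2.resize(d[95:155,240:340],None,fx=4,fy=4,interpolation=cv2.INTER_CUBIC)
cv=np.zeros((600,800,3),np.uint8)
cv[:250,:400]=a; cv[250:490,:400]=b; cv[:360,400:720]=c; cv[360:600,400:800]=e
cv2.imwrite('pics/crops0.png',cv)
crop(w,290,0,512,215,3,'w0c.png')
for n,p in [('scene',[(272,221),(303,208)]),('side',[(211,219),(240,196)])]:
    print(n,onplane(cam(n),p,6))
print(onplane(cam('wrist'),[(310,85),(392,82),(391,208)],6))
E
```

```text
scene [[603.2  83.3   6. ]
 [606.  194.7   6. ]]
side [[602.9 199.9   6. ]
 [597.3  84.6   6. ]]
[[594.3  87.8   6. ]
 [692.1  92.2   6. ]
 [713.3 -69.    6. ]]
```

View pics/crops0.png

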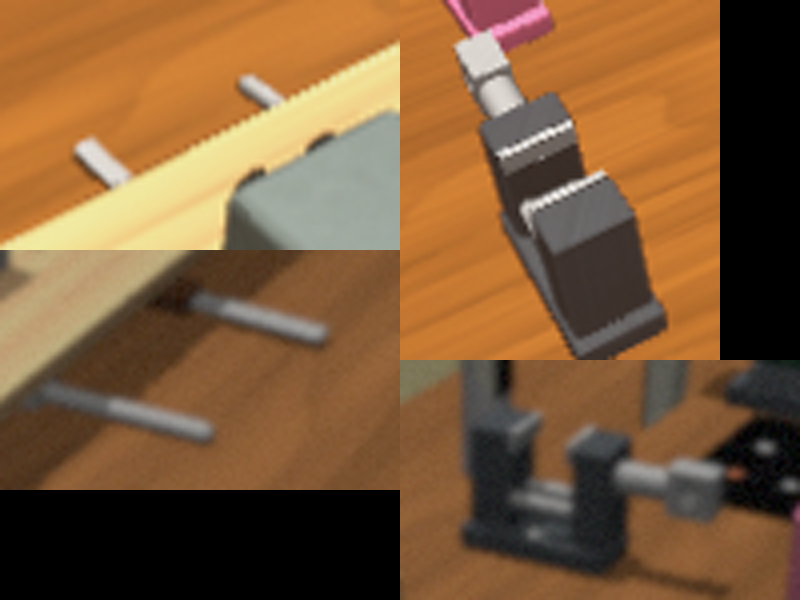

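View pics/w0c.png

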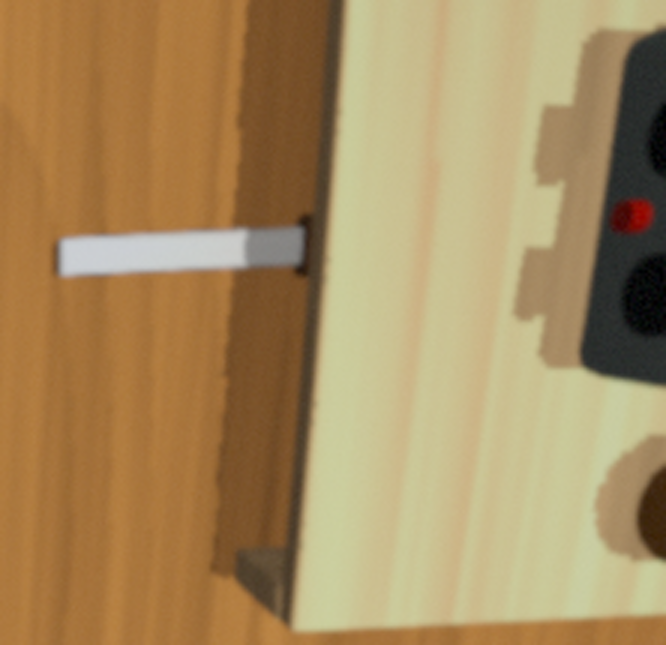

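The rod at wrist (350,84), scene (277,222), side (225,192) is wide and flat with dark wood at its root, so it's the scraper. The one at scene (307,208), side (190,215) is round with a tapered tip, so it's the tommy bar. Next I'll locate the vice, the jar, the tape, the block and the riser.

Run:
```python
from h import *
np.set_printoptions(precision=1,suppress=True)
S,D,W=cam('scene'),cam('side'),cam('wrist')
# head: scene crop(400..720 x, f4 origin 130,220): top face center (482,52)->; side crop origin(240,95): head (693,490)
s1=(130+(482-400)/4,220+58/4); d1=(240+(695-400)/4,95+(488-360)/4)
print('hub',s1,d1,tri(S,[s1],D,[d1]))
print('pinkhead',tri(S,[(130,183)],D,[(403,152)]))
print('bluehead',tri(S,[(252,160)],D,[(377,236)]))
print('block scene',onplane(S,[(217,200)],14),'side',onplane(D,[(317,190)],14),'wrist',onplane(W,[(182,168)],28))
print('tape',onplane(S,[(302,166)],12),onplane(D,[(248,278)],12))
print('jar',onplane(S,[(345,177)],0),onplane(D,[(170,297)],0), )
print('riser front top corners', onplane(S,[(248,246)],62),onplane(W,[(391,208),(402,10)],62),onplane(D,[(242,150),(148,238)],62))
```

```text
hub (150.5, 234.5) (313.75, 127.0) [[ 546.6 -249.4   79.5    5. ]]
pinkhead [[ 282.  -231.1   69.2    4. ]]
bluehead [[274.4 169.1  36.9  96.9]]
block scene [[440.9 -13.5  14. ]] side [[437.3 -25.4  14. ]] wrist [[441.2  -8.   28. ]]
tape [[433.4 321.9  12. ]] [[427.  324.9  12. ]]
jar [[550.9 417.5   0. ]] [[531.4 427.6   0. ]]
riser front top corners [[695.  -51.2  62. ]] [[685.3 -46.1  62. ]
 [668.7 157.3  62. ]] [[668.3 -40.4  62. ]
 [624.  372.6  62. ]]
```

>>> arm_command(plan=[{"ty": 3, "tz": 1.5, "tx": 1}, {"ty": 3, "tz": 1.5, "tx": 1}, {"ty": 3, "tz": 1.5, "tx": 1}, {"ty": 3, "tz": 1.5, "tx": 1}, {"ty": 3, "tz": 1.5, "tx": 1}, {"ty": 3, "tz": 1.5, "tx": 1}, {"ty": 2, "tz": 0.5, "tx": 1}, {"wx": 0.14}, {"wx": 0.14}, {"wx": 0.14}, {"wx": 0.14}, {"wx": 0.14}, {"wx": 0.14}, {"wx": 0.14}, {"wx": 0.14}, {"wx": 0.14}, {"wx": 0.14}, {"wx": 0.14}, {"wx": 0.03}, {"jaw": 0}])

```text
invalid input at $.plan[0]: expected keys tx, ty, tz, wx, wy, wz, jaw
```

Run:
```python
from h import *
T=pose(); np.save('T1.npy',T); im=imaging.capture('wrist'); cv2.imwrite('pics/w1.png',im); print(readout.get_obs()['joint_positions'],T)
```

```text
[-1.46003312e-01  3.42482323e-01  1.52461819e+00  1.78463089e-06
  1.27543683e+00 -1.46020022e-01] [[-1.10787251e-03 -1.68800103e-05  9.99999386e-01  5.24738462e+02]
 [ 1.44772025e-04  9.99999989e-01  1.70404095e-05  6.33016565e-02]
 [-9.99999376e-01  1.44790815e-04 -1.10787006e-03  2.48220879e+02]
 [ 0.00000000e+00  0.00000000e+00  0.00000000e+00  1.00000000e+00]]
```

View pics/w1.png

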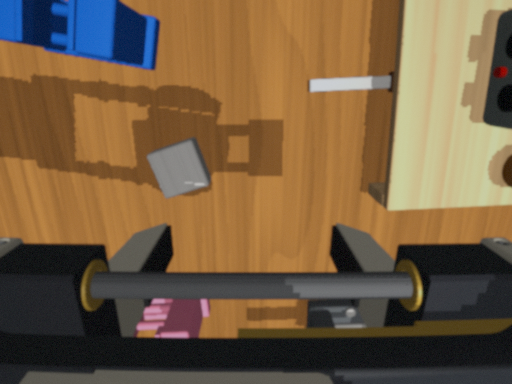

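The move was refused because every key has to be present, so the arm hasn't moved. I'll resend it with all keys.

>>> arm_command(plan=[{"tx": 1, "ty": 3, "tz": 1.5, "wx": 0, "wy": 0, "wz": 0, "jaw": 1}, {"tx": 1, "ty": 3, "tz": 1.5, "wx": 0, "wy": 0, "wz": 0, "jaw": 1}, {"tx": 1, "ty": 3, "tz": 1.5, "wx": 0, "wy": 0, "wz": 0, "jaw": 1}, {"tx": 1, "ty": 3, "tz": 1.5, "wx": 0, "wy": 0, "wz": 0, "jaw": 1}, {"tx": 1, "ty": 3, "tz": 1.5, "wx": 0, "wy": 0, "wz": 0, "jaw": 1}, {"tx": 1, "ty": 3, "tz": 1.5, "wx": 0, "wy": 0, "wz": 0, "jaw": 1}, {"tx": 1, "ty": 2, "tz": 0.5, "wx": 0, "wy": 0, "wz": 0, "jaw": 1}, {"tx": 0, "ty": 0, "tz": 0, "wx": 0.14, "wy": 0, "wz": 0, "jaw": 0}, {"tx": 0, "ty": 0, "tz": 0, "wx": 0.14, "wy": 0, "wz": 0, "jaw": 0}, {"tx": 0, "ty": 0, "tz": 0, "wx": 0.14, "wy": 0, "wz": 0, "jaw": 0}, {"tx": 0, "ty": 0, "tz": 0, "wx": 0.14, "wy": 0, "wz": 0, "jaw": 0}, {"tx": 0, "ty": 0, "tz": 0, "wx": 0.14, "wy": 0, "wz": 0, "jaw": 0}, {"tx": 0, "ty": 0, "tz": 0, "wx": 0.14, "wy": 0, "wz": 0, "jaw": 0}, {"tx": 0, "ty": 0, "tz": 0, "wx": 0.14, "wy": 0, "wz": 0, "jaw": 0}, {"tx": 0, "ty": 0, "tz": 0, "wx": 0.14, "wy": 0, "wz": 0, "jaw": 0}, {"tx": 0, "ty": 0, "tz": 0, "wx": 0.14, "wy": 0, "wz": 0, "jaw": 0}, {"tx": 0, "ty": 0, "tz": 0, "wx": 0.14, "wy": 0, "wz": 0, "jaw": 0}, {"tx": 0, "ty": 0, "tz": 0, "wx": 0.14, "wy": 0, "wz": 0, "jaw": 0}, {"tx": 0, "ty": 0, "tz": 0, "wx": 0.03, "wy": 0, "wz": 0, "jaw": 0}, {"tx": 0, "ty": 0, "tz": 0, "wx": 0, "wy": 0, "wz": 0, "jaw": 0}])

```text
time: 2.2
tool_pos: [619.7, 199.7, 178.4]
tcp_rot: [-1.146, 1.57, -2.716]
contact_force: [-0.4, 0.7, 0.2]
grip_width: 46.0
```

Run:
```python
from h import *
T=pose(); np.save('T1.npy',T); im=imaging.capture('wrist'); cv2.imwrite('pics/w2.png',im); print(readout.get_obs()['joint_positions'],T)
```

```text
[ 1.94296397e-01  6.30010599e-01  1.24293176e+00 -1.53372778e-04
  1.26925560e+00  1.76357311e+00] [[-6.73828068e-04  9.99999642e-01  5.12589642e-04  6.19658510e+02]
 [-3.05540714e-04  5.12383852e-04 -9.99999822e-01  1.99721311e+02]
 [-9.99999726e-01 -6.73984565e-04  3.05195346e-04  1.78431144e+02]
 [ 0.00000000e+00  0.00000000e+00  0.00000000e+00  1.00000000e+00]]
```

View pics/w2.png

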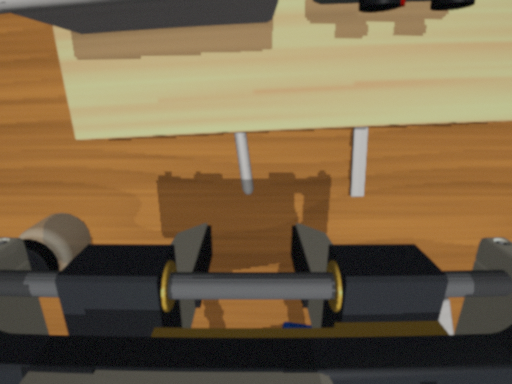

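The wrist view shows the round bar from its tip at (248,192) to the riser edge at (241,132). The flat scraper blade is at (359,160) and the jar at (60,240). Now I'll measure the bar's axis.

Run:
```python
from h import *
np.set_printoptions(precision=1,suppress=True)
im=cv2.imread('pics/w2.png'); T=np.load('T1.npy'); W=cam('wrist',T)
hsv=cv2.cvtColor(im,cv2.COLOR_BGR2HSV)
m=((hsv[...,1]<75)&(hsv[...,2]>70)).astype(np.uint8)
sub=np.zeros_like(m); sub[134:200,225:270]=m[134:200,225:270]
ys,xs=np.nonzero(sub); print(len(xs),ys.min(),ys.max())
rows=[(r,xs[ys==r].mean(),(ys==r).sum()) for r in range(ys.min(),ys.max()+1) if (ys==r).sum()>2]
print([(r,round(c,1),n) for r,c,n in rows][::5],rows[-4:])
P=onplane(W,[(c,r) for r,c,n in rows],8)
f=np.polyfit(P[:,0],P[:,1],1); print('dy/dx',f[0],'x range',P[:,0].min(),P[:,0].max(),'y at 610',np.polyval(f,610),'res',np.std(P[:,1]-np.polyval(f,P[:,0])))
print('edge underside front', onplane(W,[(80,138),(240,132),(510,122)],62))
S,D=cam('scene'),cam('side')
print(onplane(D,[(213,219)],6),onplane(S,[(302.5,207.5)],6))
```

```text
669 134 194
[(134, np.float64(239.5), np.int64(12)), (139, np.float64(240.5), np.int64(12)), (144, np.float64(241.0), np.int64(11)), (149, np.float64(242.0), np.int64(11)), (154, np.float64(242.5), np.int64(12)), (159, np.float64(243.5), np.int64(12)), (164, np.float64(244.0), np.int64(11)), (169, np.float64(245.0), np.int64(11)), (174, np.float64(245.5), np.int64(12)), (179, np.float64(246.0), np.int64(11)), (184, np.float64(247.0), np.int64(11)), (189, np.float64(247.5), np.int64(10))] [(190, np.float64(247.5), np.int64(10)), (191, np.float64(248.0), np.int64(9)), (192, np.float64(248.0), np.int64(7)), (193, np.float64(247.5), np.int64(6))]
dy/dx 0.13221641924230118 x range 596.2657683803043 658.8656345283657 y at 610 205.32630803100136 res 0.1961995412563379
edge underside front [[663.8 344.   62. ]
 [668.4 209.6  62. ]
 [678.6 -17.2  62. ]]
[[598.9 197.6   6. ]] [[603.4 194.8   6. ]]
```

>>> arm_command(plan=[{"tx": 2, "ty": 0, "tz": -0.3, "wx": -0.13, "wy": 0, "wz": 0, "jaw": 0}, {"tx": 3, "ty": 0, "tz": 0, "wx": 0, "wy": 0, "wz": 0, "jaw": 0}, {"tx": 3, "ty": 0, "tz": 0, "wx": 0, "wy": 0, "wz": 0, "jaw": 0}, {"tx": 3, "ty": 0, "tz": 0, "wx": 0, "wy": 0, "wz": 0, "jaw": 0}, {"tx": 0.8, "ty": 0, "tz": 0, "wx": 0, "wy": 0, "wz": 0, "jaw": 0}, {"tx": 0, "ty": 0, "tz": 0, "wx": 0, "wy": 0, "wz": 0, "jaw": 0}])

```text
time: 2.85
tool_pos: [619.3, 202.8, 59.6]
tcp_rot: [-1.473, 1.568, -2.912]
contact_force: [0.8, -0.2, 0.3]
grip_width: 45.9
```

Run:
```python
from h import *
T=pose(); np.save('T2.npy',T); im=imaging.capture('wrist'); cv2.imwrite('pics/w3.png',im); print(T)
d=imaging.capture('side'); crop(d,120,140,300,270,4,'d3.png')
```

```text
[[-2.70663773e-03  9.91383999e-01  1.30959692e-01  6.19285559e+02]
 [-6.31193043e-04  1.30958452e-01 -9.91387657e-01  2.02770028e+02]
 [-9.99996138e-01 -2.76598809e-03  2.71297596e-04  5.95927797e+01]
 [ 0.00000000e+00  0.00000000e+00  0.00000000e+00  1.00000000e+00]]
```

View pics/w3.png

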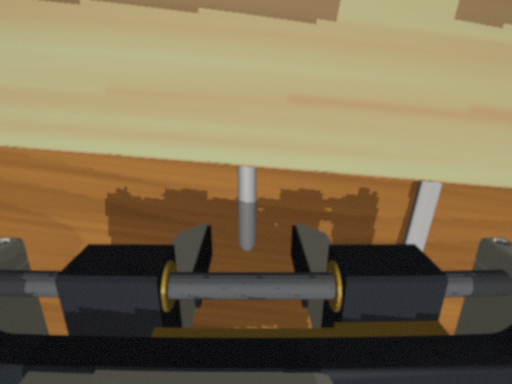

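View pics/d3.png

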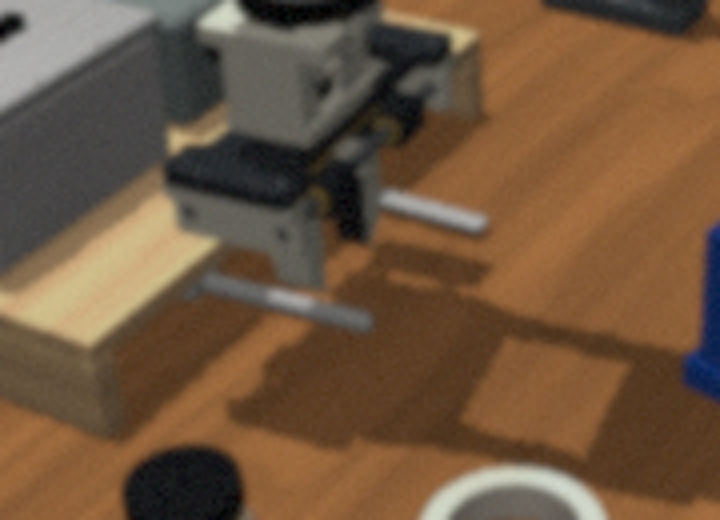

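Run:
```python
from h import *
W=cam('wrist',np.load('T2.npy'))
print(onplane(W,[(247,250),(247.5,175)],8), onplane(W,[(3,149),(247,164),(508,187)],62), onplane(W,[(3,149),(247,164),(508,187)],47))
T=np.load('T2.npy'); print(proj(W,(T@np.array([22,0,0,1]))[:3]), proj(W,(T@np.array([22+36,0,0,1]))[:3]))
```

```text
[[595.41211104 203.15911878   8.        ]
 [649.19993236 209.76033634   8.        ]] [[662.41536503 323.06898043  62.        ]
 [669.80429561 212.03755658  62.        ]
 [675.3417624   87.84258227  62.        ]] [[657.83637568 335.29931847  47.        ]
 [666.05840132 211.74920471  47.        ]
 [672.22021234  73.5513624   47.        ]]
[[252.29441369 240.18283039]] [[252.1175607  215.26255602]]
```

>>> arm_command(plan=[{"tx": 2, "ty": 0, "tz": -0.3, "wx": 0, "wy": 0, "wz": 0, "jaw": 0}, {"tx": 1.2, "ty": 0, "tz": 0, "wx": 0, "wy": 0, "wz": 0, "jaw": 0}, {"tx": 0.2, "ty": 0, "tz": 0, "wx": 0, "wy": 0, "wz": 0, "jaw": 0}, {"tx": 0, "ty": 0, "tz": 0, "wx": 0, "wy": 0, "wz": 0, "jaw": -1}, {"tx": 0, "ty": 0, "tz": 0, "wx": 0, "wy": 0, "wz": 0, "jaw": -1}, {"tx": 0, "ty": 0, "tz": 0, "wx": 0, "wy": 0, "wz": 0, "jaw": -1}, {"tx": 0, "ty": 0, "tz": 0, "wx": 0, "wy": 0, "wz": 0, "jaw": -1}, {"tx": 0, "ty": 0, "tz": 0, "wx": 0, "wy": 0, "wz": 0, "jaw": -1}, {"tx": 0, "ty": 0, "tz": 0, "wx": 0, "wy": 0, "wz": 0, "jaw": -1}, {"tx": 0, "ty": 0, "tz": 0, "wx": 0, "wy": 0, "wz": 0, "jaw": -1}])

```text
time: 3.95
tool_pos: [619.8, 206.0, 27.1]
tcp_rot: [1.529, 1.57, 0.089]
contact_force: [-0.2, -1.7, 2.5]
grip_width: 10.5
```

>>> arm_command(plan=[{"tx": 0, "ty": 0, "tz": 0, "wx": 0, "wy": 0, "wz": 0, "jaw": -0.4}, {"tx": 0.3, "ty": 0, "tz": 0, "wx": 0, "wy": 0, "wz": 0, "jaw": -0.4}, {"tx": 0, "ty": 0, "tz": 0, "wx": 0, "wy": 0, "wz": 0, "jaw": -0.4}, {"tx": 0, "ty": 0, "tz": 0, "wx": 0, "wy": 0, "wz": 0, "jaw": -1}, {"tx": 0, "ty": 0, "tz": 0, "wx": 0, "wy": 0, "wz": 0, "jaw": -1}, {"tx": 0, "ty": 0, "tz": 0, "wx": 0, "wy": 0, "wz": 0, "jaw": -1}, {"tx": 0, "ty": 0, "tz": 0, "wx": 0, "wy": 0, "wz": 0, "jaw": -1}, {"tx": 0, "ty": 0, "tz": 0, "wx": 0, "wy": 0, "wz": 0, "jaw": -1}])

```text
time: 4.75
tool_pos: [619.6, 206.0, 23.7]
tcp_rot: [0.772, 1.571, -0.668]
contact_force: [0.5, 0.3, -0.2]
grip_width: 10.9
```

>>> arm_command(plan=[{"tx": 0, "ty": -0.5, "tz": 0, "wx": 0, "wy": 0, "wz": 0, "jaw": -1}, {"tx": 0, "ty": -1, "tz": 0, "wx": 0, "wy": 0, "wz": 0, "jaw": -1}, {"tx": 0, "ty": -1.5, "tz": 0, "wx": 0, "wy": 0, "wz": 0, "jaw": -1}, {"tx": 0, "ty": -1.5, "tz": 0, "wx": 0, "wy": 0, "wz": 0, "jaw": -1}, {"tx": 0, "ty": -1.5, "tz": 0, "wx": 0, "wy": 0, "wz": 0, "jaw": -1}, {"tx": 0, "ty": -1.5, "tz": 0, "wx": 0, "wy": 0, "wz": 0, "jaw": -1}, {"tx": 0, "ty": -1.5, "tz": 0, "wx": 0, "wy": 0, "wz": 0, "jaw": -1}, {"tx": 0, "ty": -1.5, "tz": 0, "wx": 0, "wy": 0, "wz": 0, "jaw": -1}, {"tx": 0, "ty": -1.5, "tz": 0, "wx": 0, "wy": 0, "wz": 0, "jaw": -1}, {"tx": 0, "ty": -1.5, "tz": 0, "wx": 0, "wy": 0, "wz": 0, "jaw": -1}, {"tx": 0, "ty": -1, "tz": 0, "wx": 0, "wy": 0, "wz": 0, "jaw": -1}, {"tx": 0, "ty": 0, "tz": 0, "wx": 0, "wy": 0, "wz": 0, "jaw": -1}, {"tx": 0, "ty": 0, "tz": 0, "wx": 0, "wy": 0, "wz": 0, "jaw": -1}])

```text
time: 6.05
tool_pos: [475.9, 187.1, 23.8]
tcp_rot: [-1.376, 1.571, -2.816]
contact_force: [-0.4, 0.2, -0.4]
grip_width: 10.7
```

Run:
```python
from h import *
T=pose(); np.save('T3.npy',T)
d=imaging.capture('side'); crop(d,120,140,320,290,4,'d4.png')
```

```text
(no output)
```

View pics/d4.png

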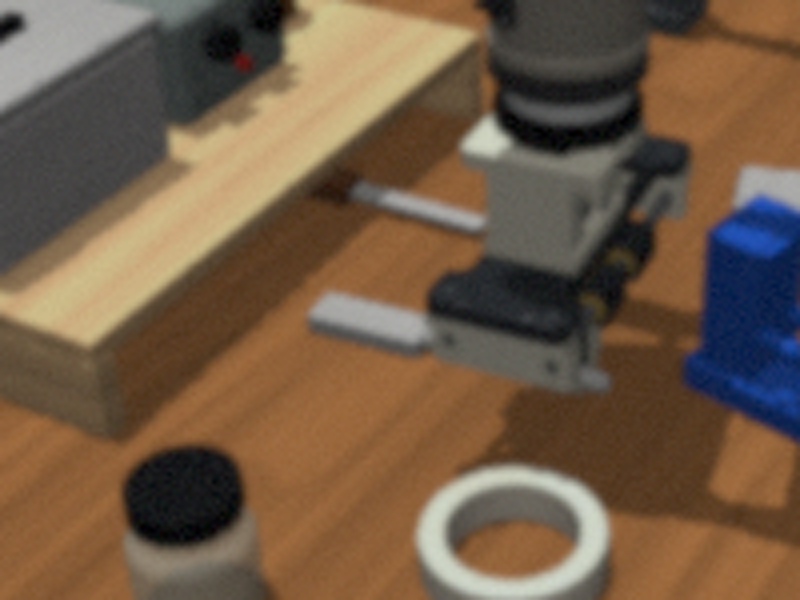

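The bar is fully out, with its handle clear of the riser. I'll let go, lift and move above the handle.

>>> arm_command(plan=[{"tx": 0, "ty": 0, "tz": 0, "wx": 0, "wy": 0, "wz": 0, "jaw": 0}, {"tx": 0, "ty": 0, "tz": 0, "wx": 0, "wy": 0, "wz": 0, "jaw": 0}, {"tx": 0, "ty": 0, "tz": 0, "wx": 0, "wy": 0, "wz": 0, "jaw": 0}, {"tx": 0, "ty": 0, "tz": 0, "wx": 0, "wy": 0, "wz": 0, "jaw": 0}, {"tx": -1, "ty": 0, "tz": 0, "wx": 0, "wy": 0, "wz": 0, "jaw": 0}, {"tx": -3, "ty": 0, "tz": 0, "wx": 0, "wy": 0, "wz": 0, "jaw": 0}, {"tx": -3, "ty": 1.6, "tz": 0, "wx": 0, "wy": 0, "wz": 0, "jaw": 0}, {"tx": -2, "ty": 3, "tz": 0, "wx": 0, "wy": 0, "wz": 0, "jaw": 0}, {"tx": 0, "ty": 3, "tz": 0, "wx": 0, "wy": 0, "wz": 0, "jaw": 0}, {"tx": 0, "ty": 3, "tz": 0, "wx": 0, "wy": 0, "wz": 0, "jaw": 0}, {"tx": 0, "ty": 0, "tz": 0, "wx": 0, "wy": 0, "wz": 0, "jaw": 0}, {"tx": 0, "ty": 0, "tz": 0, "wx": 0, "wy": 0, "wz": 0, "jaw": 0}])

```text
time: 7.3
tool_pos: [580.6, 200.8, 113.8]
tcp_rot: [-1.486, 1.57, -2.926]
contact_force: [-0.0, 1.2, 0.6]
grip_width: 45.7
```

Run:
```python
from h import *
T=pose(); np.save('T4.npy',T); print(T[:3,3])
w=imaging.capture('wrist'); cv2.imwrite('pics/w5.png',w); d=imaging.capture('side'); cv2.imwrite('pics/d5full.png',d); crop(d,120,140,320,290,4,'d5.png')
s=imaging.capture('scene'); cv2.imwrite('pics/s5full.png',s)
```

```text
[580.62289268 200.77955694 113.77445687]
```

View pics/d5.png

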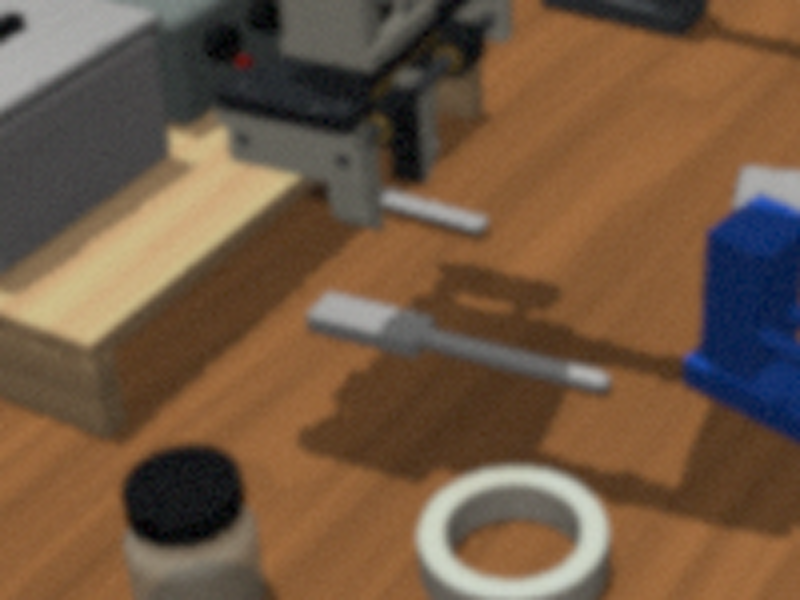

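View pics/w5.png

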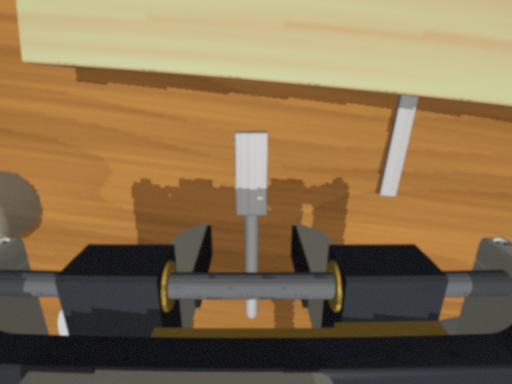

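View pics/s5full.png

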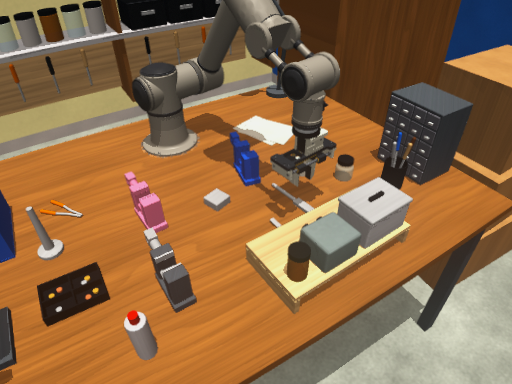

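The bar lies free on the bench. In the wrist view the handle spans (236..268, 131..215) and the tip is at (252,317).

Run:
```python
from h import *
np.set_printoptions(precision=1,suppress=True)
W=cam('wrist',np.load('T4.npy')); T=np.load('T4.npy')
P=onplane(W,[(251.5,131.5),(251.5,214.5),(236,175),(268,175)],12); t=onplane(W,[(252,317)],6)
print(P,t)
Q=np.vstack([P,t]); print('tool frame',(Q-T[:3,3])@T[:3,:3])
w=cv2.imread('pics/w5.png'); crop(w,200,110,300,230,5,'w5c.png')
S,D=cam('scene'),cam('side')
d=cv2.imread('pics/d5full.png'); s=cv2.imread('pics/s5full.png')
print('side tip',onplane(D,[(120+608/4,140+381/4)],6),'shoulder',onplane(D,[(120+425/4,140+337/4)],6),'back', onplane(D,[(120+320/4,140+305/4)],12))
crop(s,225,160,325,230,7,'s5c.png')
a=cv2.resize(s[222:312,130:210],None,fx=6,fy=6,interpolation=cv2.INTER_CUBIC);cv2.imwrite('pics/s5v.png',a)
a=cv2.resize(d[95:155,250:340],None,fx=7,fy=7,interpolation=cv2.INTER_CUBIC);cv2.imwrite('pics/d5v.png',a)
```

```text
[[631.5 207.9  12. ]
 [562.3 198.7  12. ]
 [595.1 215.7  12. ]
 [598.5 190.1  12. ]] [[451.  183.4   6. ]]
tool frame [[ 101.7   51.4   -0.5]
 [ 101.8  -18.3   -0.4]
 [ 101.8   16.3  -13. ]
 [ 101.8   16.4   13. ]
 [ 107.9 -130.7    0.3]]
side tip [[453.1 182.4   6. ]] shoulder [[561.4 199.    6. ]] back [[625.9 210.3  12. ]]
```

View pics/s5v.png

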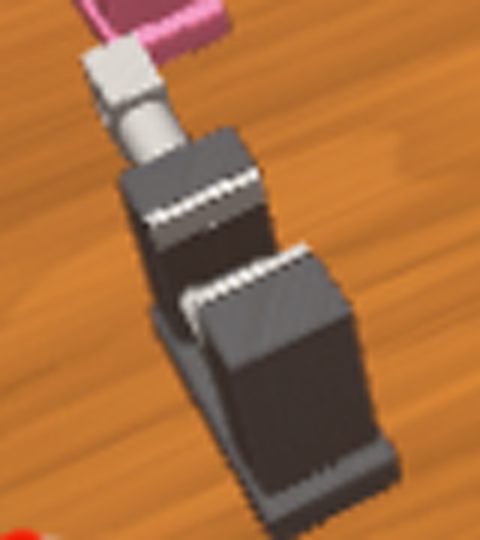

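View pics/d5v.png

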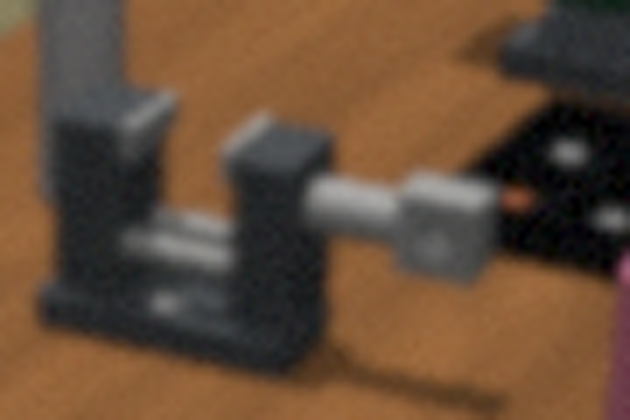

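>>> arm_command(plan=[{"tx": 3, "ty": 0, "tz": 0, "wx": 0, "wy": 0, "wz": 0, "jaw": 0}, {"tx": 3, "ty": 0, "tz": 0, "wx": 0, "wy": 0, "wz": 0, "jaw": 0}, {"tx": 2, "ty": 0, "tz": 0, "wx": 0, "wy": 0, "wz": 0, "jaw": 0}, {"tx": 1, "ty": 0, "tz": 0, "wx": 0, "wy": 0, "wz": 0, "jaw": 0}, {"tx": 0, "ty": 0, "tz": 0, "wx": 0, "wy": 0, "wz": 0, "jaw": 0}, {"tx": 0, "ty": 0, "tz": 0, "wx": 0, "wy": 0, "wz": 0, "jaw": -1}, {"tx": 0, "ty": 0, "tz": 0, "wx": 0, "wy": 0, "wz": 0, "jaw": -1}, {"tx": 0, "ty": 0, "tz": 0, "wx": 0, "wy": 0, "wz": 0, "jaw": -1}, {"tx": 0, "ty": 0, "tz": 0, "wx": 0, "wy": 0, "wz": 0, "jaw": -1}, {"tx": 0, "ty": 0, "tz": 0, "wx": 0, "wy": 0, "wz": 0, "jaw": -1}, {"tx": 0, "ty": 0, "tz": 0, "wx": 0, "wy": 0, "wz": 0, "jaw": -1}])

```text
time: 8.55
tool_pos: [581.2, 201.0, 24.3]
tcp_rot: [1.64, 1.57, 0.2]
contact_force: [-2.0, -0.7, 5.9]
grip_width: 25.4
```

>>> arm_command(plan=[{"tx": -1, "ty": 0, "tz": 0, "wx": 0, "wy": 0, "wz": 0, "jaw": -1}, {"tx": -2, "ty": 0, "tz": 0, "wx": 0, "wy": 0, "wz": 0, "jaw": -1}, {"tx": -3, "ty": 0, "tz": 0, "wx": 0, "wy": 0, "wz": 0, "jaw": -1}, {"tx": -3, "ty": 0, "tz": 0, "wx": 0, "wy": 0, "wz": 0, "jaw": -1}, {"tx": -3, "ty": 0, "tz": 0, "wx": 0, "wy": 0, "wz": 0, "jaw": -1}, {"tx": -3, "ty": 0, "tz": 0, "wx": 0, "wy": 0, "wz": 0, "jaw": -1}, {"tx": -2, "ty": 0, "tz": 0, "wx": -0.05, "wy": 0, "wz": 0, "jaw": -1}, {"tx": -1, "ty": 0, "tz": 0, "wx": -0.1, "wy": 0, "wz": 0, "jaw": -1}, {"tx": 0, "ty": 0, "tz": 0, "wx": -0.13, "wy": 0, "wz": 0, "jaw": -1}, {"tx": 0, "ty": 0, "tz": 0, "wx": -0.13, "wy": 0, "wz": 0, "jaw": -1}, {"tx": 0, "ty": 0, "tz": 0, "wx": -0.13, "wy": 0, "wz": 0, "jaw": -1}, {"tx": 0, "ty": 0, "tz": 0, "wx": -0.13, "wy": 0, "wz": 0, "jaw": -1}, {"tx": 0, "ty": 0, "tz": 0, "wx": -0.13, "wy": 0, "wz": 0, "jaw": -1}, {"tx": 0, "ty": 0, "tz": 0, "wx": -0.13, "wy": 0, "wz": 0, "jaw": -1}, {"tx": 0, "ty": 0, "tz": 0, "wx": -0.13, "wy": 0, "wz": 0, "jaw": -1}, {"tx": 0, "ty": 0, "tz": 0, "wx": -0.13, "wy": 0, "wz": 0, "jaw": -1}, {"tx": 0, "ty": 0, "tz": 0, "wx": -0.13, "wy": 0, "wz": 0, "jaw": -1}, {"tx": 0, "ty": 0, "tz": 0, "wx": -0.12, "wy": 0, "wz": 0, "jaw": -1}, {"tx": 0, "ty": 0, "tz": 0, "wx": 0, "wy": 0, "wz": 0, "jaw": -1}])

```text
time: 10.45
tool_pos: [580.5, 200.8, 203.4]
tcp_rot: [-2.909, 1.569, -2.908]
contact_force: [-0.7, 0.1, -3.2]
grip_width: 25.5
```

Run:
```python
from h import *
np.set_printoptions(precision=4,suppress=True)
print(pose(), readout.get_obs()['joint_positions'])
d=imaging.capture('side'); cv2.imwrite('pics/d6.png',d)
```

```text
[[ -0.0013  -0.001    1.     580.501 ]
 [ -0.0003   1.       0.001  200.8037]
 [ -1.      -0.0003  -0.0013 203.3887]
 [  0.       0.       0.       1.    ]] [ 0.2083  0.5421  1.33   -0.      1.2708  0.2074]
```

View pics/d6.png

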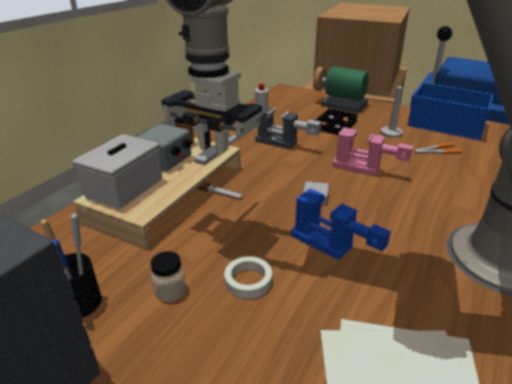

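>>> arm_command(plan=[{"tx": 0, "ty": -2, "tz": -0.5, "wx": 0, "wy": 0, "wz": 0, "jaw": -1}, {"tx": 0, "ty": -4, "tz": -0.8, "wx": 0, "wy": 0, "wz": 0, "jaw": -1}, {"tx": 0, "ty": -4, "tz": -0.8, "wx": 0, "wy": 0, "wz": 0, "jaw": -1}, {"tx": 0, "ty": -4, "tz": -0.8, "wx": 0, "wy": 0, "wz": 0, "jaw": -1}, {"tx": 0, "ty": -4, "tz": -0.8, "wx": 0, "wy": 0, "wz": 0, "jaw": -1}, {"tx": 0, "ty": -4, "tz": -0.8, "wx": 0, "wy": 0, "wz": 0, "jaw": -1}, {"tx": 0, "ty": -4, "tz": -0.8, "wx": 0, "wy": 0, "wz": 0, "jaw": -1}, {"tx": 0, "ty": -4, "tz": -0.8, "wx": 0, "wy": 0, "wz": 0, "jaw": -1}, {"tx": 0, "ty": -4, "tz": -0.8, "wx": 0, "wy": 0, "wz": 0, "jaw": -1}, {"tx": 0, "ty": -4, "tz": -0.8, "wx": 0, "wy": 0, "wz": 0, "jaw": -1}, {"tx": 0, "ty": -4, "tz": -0.8, "wx": 0, "wy": 0, "wz": 0, "jaw": -1}, {"tx": 0, "ty": -4, "tz": -0.8, "wx": 0, "wy": 0, "wz": 0, "jaw": -1}, {"tx": 0, "ty": -2, "tz": -0.7, "wx": 0, "wy": 0, "wz": 0, "jaw": -1}, {"tx": 0, "ty": -1, "tz": 0, "wx": 0, "wy": 0, "wz": 0, "jaw": -1}, {"tx": 0, "ty": 0, "tz": 0, "wx": 0, "wy": 0, "wz": 0, "jaw": -1}, {"tx": 0, "ty": 0, "tz": 0, "wx": 0, "wy": 0, "wz": 0, "jaw": -1}])

```text
time: 12.1
tool_pos: [481.2, -288.0, 203.6]
tcp_rot: [1.696, 1.57, 1.695]
contact_force: [0.9, -0.2, -3.2]
grip_width: 25.8
```

Run:
```python
from h import *
np.set_printoptions(precision=4,suppress=True)
T=pose(); np.save('T7.npy',T); w=imaging.capture('wrist'); cv2.imwrite('pics/w7.png',w); print(T)
```

```text
[[  -0.0001    0.0005    1.      481.2433]
 [   0.0009    1.       -0.0005 -288.0099]
 [  -1.        0.0009   -0.0001  203.6148]
 [   0.        0.        0.        1.    ]]
```

View pics/w7.png

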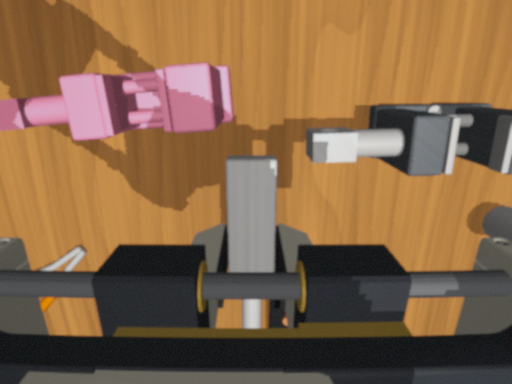

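Run:
```python
from h import *
w=cv2.imread('pics/w7.png'); crop(w,295,90,415,190,6,'w7c.png'); crop(w,200,140,300,340,3,'w7h.png')
```

```text
(no output)
```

View pics/w7c.png

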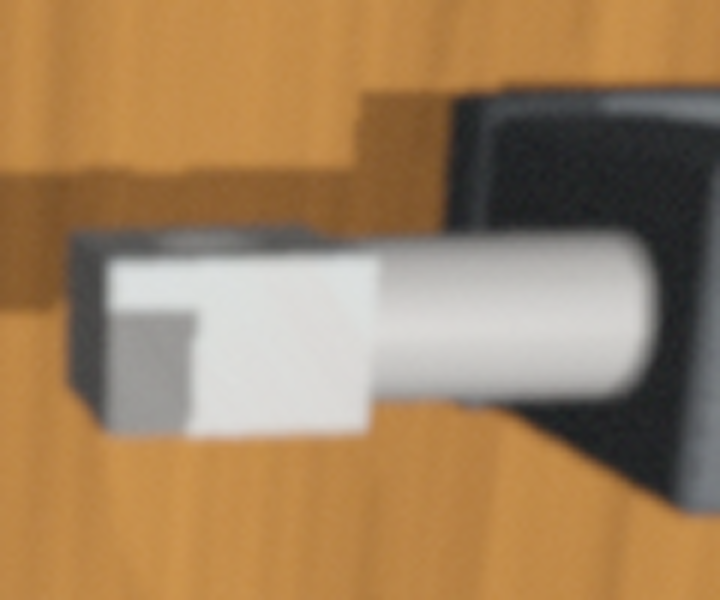

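View pics/w7h.png

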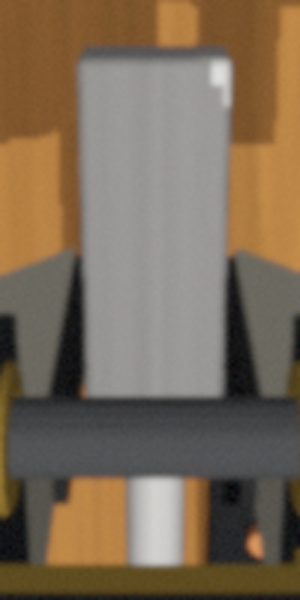

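Run:
```python
from h import *
np.set_printoptions(precision=1,suppress=True)
T=np.load('T7.npy'); W=cam('wrist',T)
c=lambda p,f,o:[(x/f+o[0]-0.5+0.5/f,y/f+o[1]-0.5+0.5/f) for x,y in p]
P=onplane(W,c([(107,257),(379,254),(107,436),(370,433)],6,(295,90)),93); print(P,P.mean(0))
print('len',np.linalg.norm(P[1]-P[0]),np.linalg.norm(P[2]-P[0]),'yaw',np.arctan2(*(P[1]-P[0])[[1,0]]),np.arctan2(*(P[3]-P[2])[[1,0]]))
# hole top rim on +y face
Q=c([(80,60),(231,60),(87,385),(224,385),(155,50),(130,520),(182,520)],3,(200,140))
o,v=rays(W,Q); 
Tp=lambda X:(X-T[:3,3])@T[:3,:3]
for xt in (12,18):
  z=T[2,3]-xt; print(xt,Tp(onplane(W,Q,z)))
# block/vice body top for yaw : vice
```

```text
[[ 530.7 -237.7   93. ]
 [ 567.5 -237.1   93. ]
 [ 532.2 -262.3   93. ]
 [ 568.9 -261.8   93. ]] [ 549.8 -249.7   93. ]
len 36.81604925391576 24.734532798449862 yaw 0.015375927645488483 0.01372108953748868
12 [[ 12.   50.7 -12.4]
 [ 12.   50.7  12.6]
 [ 12.  -11.4 -12.6]
 [ 12.  -11.4  13. ]
 [ 12.   52.4   0. ]
 [ 12.  -42.4  -4.8]
 [ 12.  -42.4   5.5]]
18 [[ 18.   49.3 -12.9]
 [ 18.   49.3  13.1]
 [ 18.  -15.3 -13.1]
 [ 18.  -15.3  13.5]
 [ 18.   51.    0. ]
 [ 18.  -47.6  -5. ]
 [ 18.  -47.6   5.7]]
```

>>> arm_command(plan=[{"tx": 0, "ty": 2, "tz": 0.7, "wx": -0.015, "wy": 0, "wz": 0, "jaw": -1}, {"tx": 0, "ty": 4, "tz": 1.5, "wx": 0, "wy": 0, "wz": 0, "jaw": -1}, {"tx": 0, "ty": 4, "tz": 1.5, "wx": 0, "wy": 0, "wz": 0, "jaw": -1}, {"tx": 0, "ty": 4, "tz": 1.5, "wx": 0, "wy": 0, "wz": 0, "jaw": -1}, {"tx": 0, "ty": 4, "tz": 1.5, "wx": 0, "wy": 0, "wz": 0, "jaw": -1}, {"tx": 0, "ty": 2, "tz": 0.3, "wx": 0, "wy": 0, "wz": 0, "jaw": -1}, {"tx": 2, "ty": 0, "tz": 0, "wx": 0, "wy": 0, "wz": 0, "jaw": -1}, {"tx": 3, "ty": 0, "tz": 0, "wx": 0, "wy": 0, "wz": 0, "jaw": -1}, {"tx": 3, "ty": 0, "tz": 0, "wx": 0, "wy": 0, "wz": 0, "jaw": -1}, {"tx": 2, "ty": 0, "tz": 0, "wx": 0, "wy": 0, "wz": 0, "jaw": -1}, {"tx": 1, "ty": 0, "tz": 0, "wx": 0, "wy": 0, "wz": 0, "jaw": -1}, {"tx": 0, "ty": 0, "tz": 0, "wx": 0, "wy": 0, "wz": 0, "jaw": -1}, {"tx": 0, "ty": 0, "tz": 0, "wx": 0, "wy": 0, "wz": 0, "jaw": -1}])

```text
time: 13.45
tool_pos: [548.9, -87.8, 94.7]
tcp_rot: [-0.266, 1.569, -0.251]
contact_force: [0.2, -0.9, -2.7]
grip_width: 25.5
```

Run:
```python
from h import *
np.set_printoptions(precision=4,suppress=True)
T=pose(); np.save('T8.npy',T); print(T)
d=imaging.capture('side'); cv2.imwrite('pics/d8f.png',d); s=imaging.capture('scene'); cv2.imwrite('pics/s8f.png',s)
crop(d,230,80,350,170,6,'d8.png'); crop(s,120,180,240,270,6,'s8.png')
```

```text
[[  0.0015  -0.0156   0.9999 548.9254]
 [ -0.0004   0.9999   0.0156 -87.8028]
 [ -1.      -0.0004   0.0015  94.6713]
 [  0.       0.       0.       1.    ]]
```

View pics/d8.png

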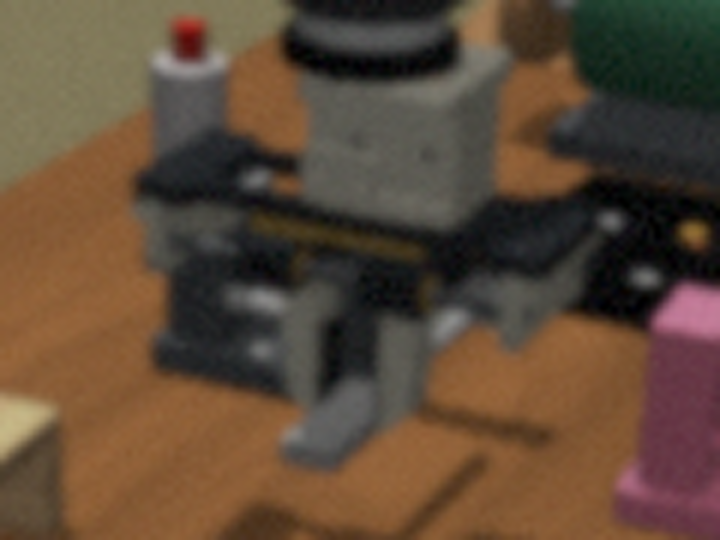

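View pics/s8.png

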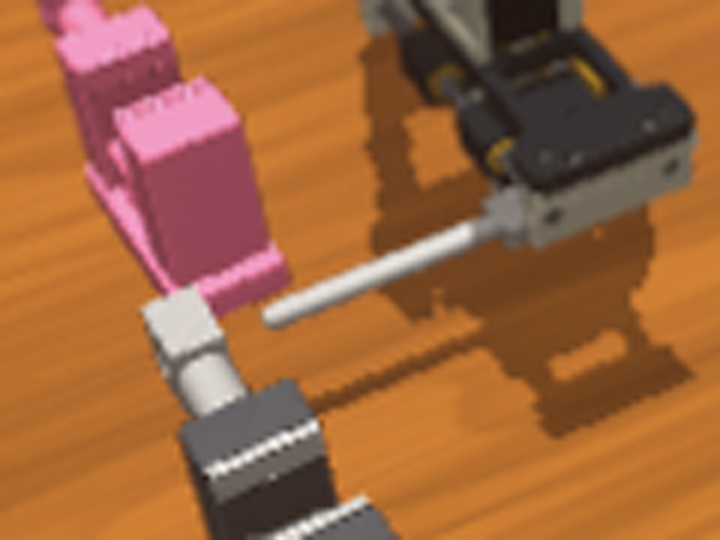

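Run:
```python
from h import *
np.set_printoptions(precision=2,suppress=True)
S=cam('scene'); T=np.load('T8.npy')
c=lambda p,f,o:np.array([(x/f+o[0]-0.5+0.5/f,y/f+o[1]-0.5+0.5/f) for x,y in p])
top=np.array(c([(143,308),(187,287),(224,335),(178,362)],6,(120,180)))
for hub in ([548.5,-249.5],[549.8,-249.7],[547,-249.5]):
  yaw=.015; R2=np.array([[np.cos(yaw),-np.sin(yaw)],[np.sin(yaw),np.cos(yaw)]])
  cor=np.array([(-18,-12),(-18,12),(18,12),(18,-12)])@R2.T+hub
  pr=proj(S,np.c_[cor,[93]*4]); print(hub,(top-pr).round(1).tolist(),(top-pr).mean(0))
print('head top on z=93 by scene',onplane(S,top,93),onplane(S,top,93).mean(0))
tip,root=c([(266,318),(478,231)],6,(120,180))
pt=lambda x,y,z:(T@np.array([x,y,z,1]))[:3]
print('tip obs',tip,'pred',proj(S,pt(18.3,-128.5,0)),'root obs',root,'pred at y-25',proj(S,pt(18.3,-25,0)))
# detailed bar centreline by mask
im=cv2.imread('pics/s8f.png'); h=cv2.cvtColor(im,cv2.COLOR_BGR2HSV)
m=((h[...,1]<60)&(h[...,2]>90)).astype(np.uint8); pts=[]
for x in range(165,197):
    col=np.nonzero(m[214:240,x])[0]+214
    if len(col): pts.append((x,col.mean(),len(col)))
print([(a,round(b,1),n) for a,b,n in pts][::3])
pts=np.array(pts); P=onplane(S,pts[:,:2],T[2,3]-18.3); f=np.polyfit(P[:,1],P[:,0],1); print('x at y=-200',np.polyval(f,-200),'slope',f[0], 'pred x at -200',pt(18.3,-112.2,0))
```

```text
[548.5, -249.5] [[-0.2, 1.5], [-1.7, 1.6], [-0.6, 1.1], [0.9, 1.9]] [-0.39  1.53]
[549.8, -249.7] [[-0.2, 1.2], [-1.8, 1.3], [-0.7, 0.8], [0.8, 1.5]] [-0.48  1.19]
[547, -249.5] [[0.0, 1.9], [-1.6, 2.0], [-0.4, 1.5], [1.1, 2.2]] [-0.2  1.9]
head top on z=93 by scene [[ 535.85 -263.86   93.  ]
 [ 533.62 -243.61   93.  ]
 [ 569.31 -239.78   93.  ]
 [ 574.   -261.4    93.  ]] [ 553.2  -252.16   93.  ]
tip obs [163.92 232.58] pred [[164.32 232.09]] root obs [199.25 218.08] pred at y-25 [[200.47 217.18]]
[(165, np.float64(232.0), 3), (168, np.float64(231.0), 5), (171, np.float64(229.5), 4), (174, np.float64(228.5), 4), (177, np.float64(227.5), 4), (180, np.float64(225.5), 4), (183, np.float64(224.5), 4), (186, np.float64(223.5), 4), (189, np.float64(222.0), 5), (192, np.float64(221.0), 5), (195, np.float64(219.5), 4)]
x at y=-200 551.9459969600434 slope -0.023756615865792134 pred x at -200 [ 550.7  -200.     76.42]
```

>>> arm_command(plan=[{"tx": 0.14, "ty": -0.5, "tz": -0.07, "wx": 0, "wy": 0, "wz": 0, "jaw": -1}, {"tx": 0, "ty": -0.8, "tz": 0, "wx": 0, "wy": 0, "wz": 0, "jaw": -1}, {"tx": 0, "ty": -0.6, "tz": 0, "wx": 0, "wy": 0, "wz": 0, "jaw": -1}, {"tx": 0, "ty": -0.4, "tz": 0, "wx": 0, "wy": 0, "wz": 0, "jaw": -1}, {"tx": 0, "ty": -0.4, "tz": 0, "wx": 0, "wy": 0, "wz": 0, "jaw": -1}, {"tx": 0, "ty": -0.4, "tz": 0, "wx": 0, "wy": 0, "wz": 0, "jaw": -1}, {"tx": 0, "ty": 0, "tz": 0, "wx": 0, "wy": 0, "wz": 0, "jaw": -1}])

```text
time: 14.25
tool_pos: [548.0, -119.8, 92.3]
tcp_rot: [-0.894, 1.571, -0.88]
contact_force: [-0.8, 0.1, -3.7]
grip_width: 25.5
```

Run:
```python
from h import *
np.set_printoptions(precision=4,suppress=True)
T=pose(); np.save('T9.npy',T); o=readout.get_obs(); print(T[:3,3],o['contact_force'],o['moment'])
s=imaging.capture('scene'); cv2.imwrite('pics/s9f.png',s); w=imaging.capture('wrist'); cv2.imwrite('pics/w9.png',w)
crop(s,120,180,240,270,6,'s9.png')
```

```text
[ 548.0258 -119.7685   92.3322] [-0.7728  0.1126 -3.7363] [ 0.0383 -0.0022 -0.0268]
```

View pics/s9.png

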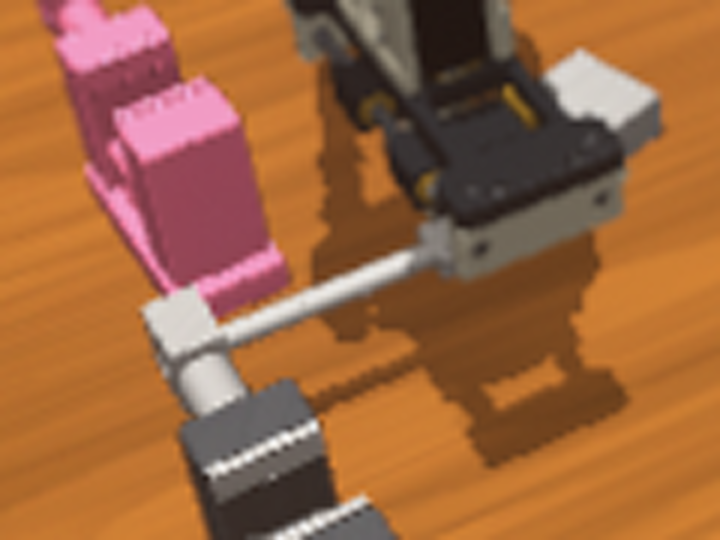

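The tip is about 11 mm into the hole with no contact force. Next I'll push in stages.

>>> arm_command(plan=[{"tx": 0, "ty": -0.6, "tz": 0, "wx": 0, "wy": 0, "wz": 0, "jaw": -1}, {"tx": 0, "ty": -0.8, "tz": 0, "wx": 0, "wy": 0, "wz": 0, "jaw": -1}, {"tx": 0, "ty": -0.8, "tz": 0, "wx": 0, "wy": 0, "wz": 0, "jaw": -1}, {"tx": 0, "ty": -0.8, "tz": 0, "wx": 0, "wy": 0, "wz": 0, "jaw": -1}, {"tx": 0, "ty": 0, "tz": 0, "wx": 0, "wy": 0, "wz": 0, "jaw": -1}])

```text
time: 14.85
tool_pos: [548.6, -150.6, 92.4]
tcp_rot: [-0.773, 1.57, -0.759]
contact_force: [0.1, -1.0, -3.6]
grip_width: 25.7
```

>>> arm_command(plan=[{"tx": 0, "ty": -0.8, "tz": 0, "wx": 0, "wy": 0, "wz": 0, "jaw": -1}, {"tx": 0, "ty": -0.8, "tz": 0, "wx": 0, "wy": 0, "wz": 0, "jaw": -1}, {"tx": 0, "ty": -0.8, "tz": 0, "wx": 0, "wy": 0, "wz": 0, "jaw": -1}, {"tx": 0, "ty": -0.8, "tz": 0, "wx": 0, "wy": 0, "wz": 0, "jaw": -1}, {"tx": 0, "ty": -0.8, "tz": 0, "wx": 0, "wy": 0, "wz": 0, "jaw": -1}, {"tx": 0, "ty": -0.8, "tz": 0, "wx": 0, "wy": 0, "wz": 0, "jaw": -1}, {"tx": 0, "ty": -0.8, "tz": 0, "wx": 0, "wy": 0, "wz": 0, "jaw": -1}, {"tx": 0, "ty": -0.4, "tz": 0, "wx": 0, "wy": 0, "wz": 0, "jaw": -1}, {"tx": 0, "ty": 0, "tz": 0, "wx": 0, "wy": 0, "wz": 0, "jaw": -1}])

```text
time: 15.75
tool_pos: [549.4, -209.9, 92.3]
tcp_rot: [-0.73, 1.57, -0.716]
contact_force: [-0.4, 0.2, -3.0]
grip_width: 25.8
```

Run:
```python
from h import *
T=pose(); np.save('T10.npy',T); w=imaging.capture('wrist'); cv2.imwrite('pics/w10.png',w); s=imaging.capture('scene'); crop(s,120,190,220,280,7,'s10.png')
```

```text
(no output)
```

View pics/s10.png

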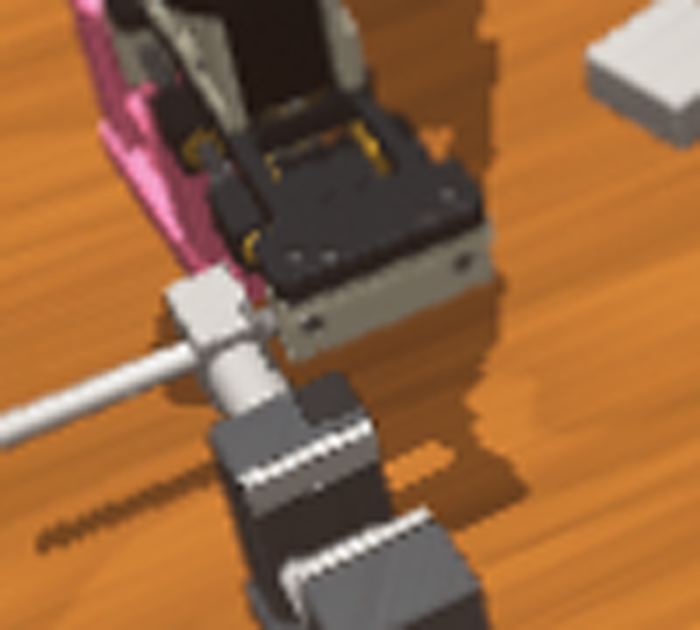

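View pics/w10.png

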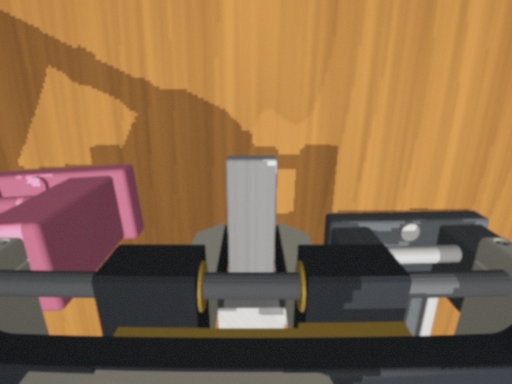

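>>> arm_command(plan=[{"tx": 0, "ty": -0.3, "tz": 0, "wx": 0, "wy": 0, "wz": 0, "jaw": -1}, {"tx": 0, "ty": -0.3, "tz": 0, "wx": 0, "wy": 0, "wz": 0, "jaw": -1}, {"tx": 0, "ty": -0.2, "tz": 0, "wx": 0, "wy": 0, "wz": 0, "jaw": -1}, {"tx": 0, "ty": 0, "tz": 0, "wx": 0, "wy": 0, "wz": 0, "jaw": -1}])

```text
time: 16.25
tool_pos: [549.5, -217.4, 92.3]
tcp_rot: [-0.789, 1.571, -0.774]
contact_force: [-0.8, -0.5, -3.4]
grip_width: 25.6
```

>>> arm_command(plan=[{"tx": 0, "ty": -0.15, "tz": 0, "wx": 0, "wy": 0, "wz": 0, "jaw": -1}, {"tx": 0, "ty": -0.15, "tz": 0, "wx": 0, "wy": 0, "wz": 0, "jaw": -1}, {"tx": 0, "ty": 0, "tz": 0, "wx": 0, "wy": 0, "wz": 0, "jaw": -1}])

```text
time: 16.55
tool_pos: [549.4, -218.9, 92.3]
tcp_rot: [1.754, 1.568, 1.77]
contact_force: [0.3, 5.4, -1.5]
grip_width: 26.0
```

>>> arm_command(plan=[{"tx": 0, "ty": -0.15, "tz": 0, "wx": 0, "wy": 0, "wz": 0, "jaw": -1}, {"tx": 0, "ty": -0.15, "tz": 0, "wx": 0, "wy": 0, "wz": 0, "jaw": -1}, {"tx": 0, "ty": 0, "tz": 0, "wx": 0, "wy": 0, "wz": 0, "jaw": -1}])

```text
time: 16.85
tool_pos: [549.4, -219.2, 92.3]
tcp_rot: [1.771, 1.564, 1.787]
contact_force: [1.4, 15.4, 3.2]
grip_width: 25.7
```

Run:
```python
from h import *
s=imaging.capture('scene'); crop(s,120,190,220,280,7,'s11.png'); print(readout.get_obs()['contact_force'])
```

```text
[ 1.45133944 15.37681861  2.37193067]
```

View pics/s11.png

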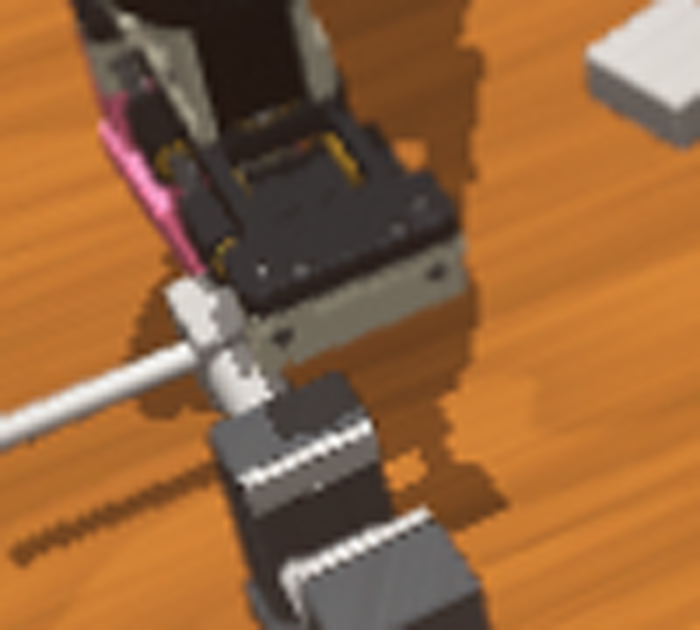

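It stalled at y = -219.2 with 15 N of axial force, so the shoulder is home against the head. I'll ease off, open to half so the fingers clear the vice body, and lift away.

>>> arm_command(plan=[{"tx": 0, "ty": 0.2, "tz": 0, "wx": 0, "wy": 0, "wz": 0, "jaw": -1}, {"tx": 0, "ty": 0, "tz": 0, "wx": 0, "wy": 0, "wz": 0, "jaw": -0.2}, {"tx": 0, "ty": 0, "tz": 0, "wx": 0, "wy": 0, "wz": 0, "jaw": 0}, {"tx": 0, "ty": 0, "tz": 0, "wx": 0, "wy": 0, "wz": 0, "jaw": 0}, {"tx": 0, "ty": 0, "tz": 0, "wx": 0, "wy": 0, "wz": 0, "jaw": 0}, {"tx": -0.5, "ty": 0, "tz": 0, "wx": 0, "wy": 0, "wz": 0, "jaw": 0}, {"tx": -1, "ty": 0, "tz": 0, "wx": 0, "wy": 0, "wz": 0, "jaw": 0}, {"tx": -2, "ty": 0, "tz": 0, "wx": 0, "wy": 0, "wz": 0, "jaw": 0}, {"tx": -3, "ty": 0, "tz": 0, "wx": 0, "wy": 0, "wz": 0, "jaw": 0}, {"tx": -3, "ty": 0, "tz": 0, "wx": 0, "wy": 0, "wz": 0, "jaw": 0}, {"tx": -3, "ty": 0, "tz": -1, "wx": 0, "wy": 0, "wz": 0, "jaw": 0}, {"tx": 0, "ty": -2, "tz": -3, "wx": 0, "wy": 0, "wz": 0, "jaw": 0}, {"tx": 0, "ty": -2, "tz": -3, "wx": 0, "wy": 0, "wz": 0, "jaw": 0}, {"tx": 0, "ty": 0, "tz": 0, "wx": 0, "wy": 0, "wz": 0, "jaw": 0}, {"tx": 0, "ty": 0, "tz": 0, "wx": 0, "wy": 0, "wz": 0, "jaw": 0}])

```text
time: 18.4
tool_pos: [480.1, -262.7, 218.4]
tcp_rot: [-0.4, 1.569, -0.387]
contact_force: [0.3, 0.1, -0.4]
grip_width: 45.6
```

Run:
```python
from h import *
T=pose(); np.save('T12.npy',T); w=imaging.capture('wrist'); cv2.imwrite('pics/w12.png',w); s=imaging.capture('scene'); cv2.imwrite('pics/s12f.png',s); crop(s,100,190,230,290,6,'s12.png')
d=imaging.capture('side'); cv2.imwrite('pics/d12.png',d)
```

```text
(no output)
```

View pics/s12.png

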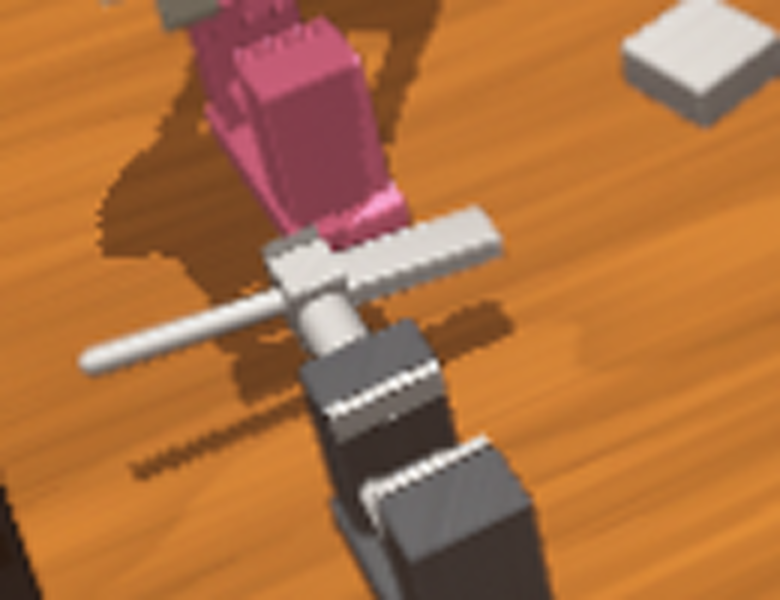

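View pics/w12.png

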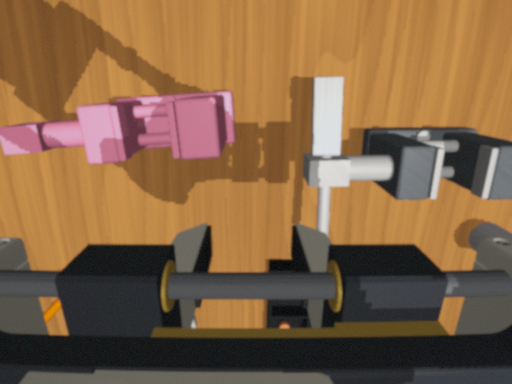

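View pics/d12.png

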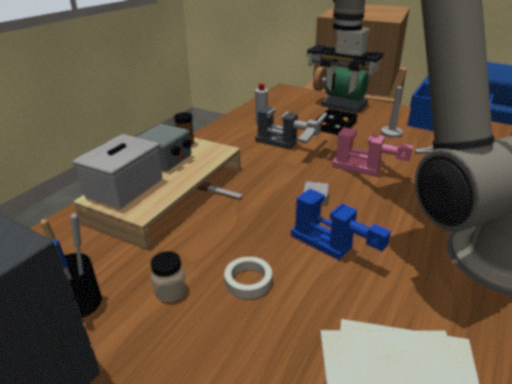

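Run:
```python
from h import *
np.set_printoptions(precision=1,suppress=True)
w=cv2.imread('pics/w12.png'); crop(w,290,65,390,225,3.6,'w12c.png')
W=cam('wrist',np.load('T12.npy'))
print('handle rear,shoulder',onplane(W,[(328,77),(328,154)],81),'head top face edges',onplane(W,[(328,157),(328,186)],93))
```

```text
handle rear,shoulder [[ 544.4 -168.3   81. ]
 [ 550.3 -235.    81. ]] head top face edges [[ 547.4 -235.1   93. ]
 [ 549.8 -261.8   93. ]]
```

View pics/w12c.png

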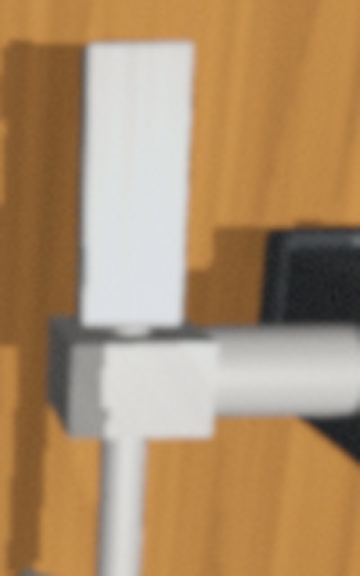

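Run:
```python
from h import *
w=imaging.capture('wrist'); a=cv2.imread('pics/w12.png')
print('diff near bar',cv2.absdiff(w,a)[65:225,290:390].mean(), readout.get_obs()['contact_force'])
print(bot.close_job())
```

```text
diff near bar 4.918270833333334 [0.2145198  0.51262917 0.14563797]
the job is handed in; nothing more can be done
None
```

The tommy bar is through the cross hole of the dark vice's screw head with its handle against the head. I handed the job in at about 18.5 s of the 64 s allowed; no verdict is reported.

- **Drawing out:** I gripped the round bare end and drew the bar 145 mm out. It then lay flat and released, with its handle about 70 mm in front of the riser edge.
- **Inserting:** I took the bar by the flat handle and pushed it in from the +y side. It met no resistance until the end, then stalled at TCP y = -219.2 mm with 15 N along the bar. The worked-out home position was -219.
- **Last checks:** The handle's rear end measured about 81 mm from my hub position, against 82 mm expected when home. The gripper was clear, with contact force near zero.
- **Other loose things:** The jar, tape, block and scraper looked unmoved in the last pictures, but I did not measure them again.

**Checks that disagreed or fell short:**
- **Hub position:** the scene and wrist cameras differed by 2–3 mm.
- **Shoulder gap:** a sliver of shaft or chamfer shows between shoulder and head in the last close-up. It is about 2 mm at most, inside the 8 mm limit.
- **At-rest check:** the last frame comparison near the bar gave a mean difference of 4.9 grey levels. I took this as camera noise, but had no reference to confirm it.

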